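# Check that a brake lever stops short of the bar

### The arm

A 6-joint arm with a two-finger parallel gripper is mounted at the origin on a cart in front of the work surface, level with it; the furniture and walls round the work are solid. World frame = base frame: x ahead of the robot, y to its left, z up, the work surface at z = 0. Lengths are in m, angles in rad, forces in N, time in s.
With the tool pointing down it reaches from about 0.275 to 0.725 m from the base axis. Payload 15.9 kg.
Tool frame: the origin (TCP) lies between the finger pads; the fingertips stand 11 mm ahead of it and the grasp point (between the pads) lies 8 mm behind it (arm.finger_overhang is the distance from the TCP to the fingertips, in m); z points along the fingers, y is the line along which they close (so a half turn about z gives the same grasp; the last joint's range is limited). The gripper opens to 85 mm and grips with 20 to 120 N. Pads are 22 mm wide; open, the fingers measure 114 mm over their backs; the gripper's body (76 mm by 85 mm) begins 54 mm behind the grasp point. The pads swing forward as they close: fully open they stand 13 mm farther back than shut.
Start: joints at [-1.151, 0.213, -0.034, 1.323, 0, 1.571], TCP at [0.204, -0.457, 0.242] pointing down, gripper open.
Joint ranges: [-2.98, 2.98], [-0.74, 1.72], [-1.14, 1.35], [-2.1, 2.04], [-1.57, 1.44], [-3.14, 3.14]. Speed limits (rad/s): [1.89, 1.89, 2.39, 2.57, 3.14, 3.14].

### API

Orientations are given as a unit quaternion [x, y, z, w].
In Python, from bench import arm gives the robot as it stands.
- The arm moves only by the tool send_rows, never from a script. Its argument "moves" is a list of rows, each an object with "dp": the shift along the tool's x, y, z normalised to -1 to 1, where 1 is 0.12 m, a list of three; "angular": the turn, a rotation vector about the tool's x, y, z normalised to -1 to 1, where 1 is 90 degrees, a list of three; "grip": the gripper's target within -1 to 1 (shut at 1, half-way at 0, fully open at -1). In form: [{"dp": [tx, ty, tz], "angular": [wx, wy, wz], "grip": grip}, ...]. A call has 1 to 20 rows; each row is the pose to reach, as a shift and turn from the pose commanded when the call began, along the tool's axes at that moment; what a row does not reach only later rows make up. A row lasts 1/8 s, in which the tool goes at most 62.5 mm and 10.7 degrees, less where a joint would pass 70% of its speed; a pose out of reach is approached as far as the arm can. A call with a number of a shift or a turn outside -1 to 1 is refused whole. A call with a gripper value outside its range is refused whole. The fingers move at their own pace and stop on an object; "grip_force" is the grip in N (left out, the last holds). Time passes only in rows, so rows that repeat a pose let the fingers close. It gives the time, the measured TCP pose, the force, the opening and the grip force at its end, in the units of the state.
- arm.observe(): the state, without advancing time (a new reading comes with each control period).
- arm.capture(name): name is "scene" or "side" or "wrist"; returns the picture (384x512x3 uint8, red, green, blue); there is no depth.
- arm.camera_model(name): a dict with "fovy" (degrees; the focal length in pixels is half the picture's height over the tangent of half this angle, whatever the lens; pixels are square), "cx", "cy" (the principal point, pixels), "world_to_cam" (4x4, takes a point from world to camera coordinates). Camera axes: x right, y down, z forward; pixel columns grow to the right and rows downward; lengths in m; the calibration is good to about 2 mm. A picture is of the moment at which its call begins: read the wrist's pose just before it. camera_model takes no time and is no camera call; for the wrist camera it gives the pose at the moment of the call.
- arm.job_done(): hands the job in; it is judged then, once.
Trained networks look in the newest picture that a camera, given by its name, has taken for a name from the list of things; names that differ only in an ending like _2 or _b are one class to them, and where a whole thing is asked for, a point or a joint stands for the part that bears it (a point fixed in the world has none). Each returns a list of dicts, best first, with "score" (0 to 1); they miss things now and then, are a little off and sometimes report something else, mostly with a low value. They report only what shows in the picture. A call takes as long as a camera call.
- arm.recognise(target, camera): "xyz" ([x, y, z] in m, in world coordinates, good to about 4 mm: the middle of the surface that is visible of it).
- arm.cut_out(target, camera): "region" (384x512 bool, what is visible of it).
The state is a dict: "clock": time; "joint_positions": joint angles; "joint_vel": joint speeds; "joint_torque": joint torques, N m; "eef_pos": TCP position; "ee_rot": TCP orientation; "contact_force": force on the tool from outside, world axes, zero at the start; "wrist_torque": the same for the moment, N m; "finger_gap": opening from 0.0 (shut) to 1.0 (fully open); "grip_force": force on a finger pad.
Only numpy, scipy, OpenCV 4.12 (cv2) and the standard library are available. Lean on these libraries where they do the work, as an engineer would, in place of code of your own. Each camera call takes 0.05 s, during which the arm holds its last target. There are 200 camera calls.

### The job

Check the brake lever on the bench stand by pushing it from outside with the backs or tips of your fingers, without pinching it: press it in towards the bar until it rests firmly on its stop, without forcing it, keep it there for a second, then back off so that it springs all the way out. Then press it fully in to its stop a second time and finish while still holding it there; leave the loose things around it where they lie.

Things in the scene. Friction and masses are not known exactly. Their poses are not given: they have to be found in the camera images.
- lever_press (a point): point on the centre line of the aluminium hand lever, 85 mm along it from its pivot, 95 mm above the table: a good place to push. Moves with the lever. The lever lies level, 12 mm thick, 20 mm tall, 125 mm long, an 18 mm ball at its free end. At rest +x is the push, towards the bar, +y runs to the free end, z up. Its outside face is 6 mm to -x; nothing stands within 80 mm in front of it.
- bar_grip (a point): centre of the black rubber grip (32 mm diameter, 118 mm long) on the steel bar, 95 mm above the table; it does not move. +x points from the lever to the bar, +y along the bar towards the lever's free end. At rest lever_press lies 79 mm to -x of this point, at the same y. The highest part of the stand is 118 mm above the table.
- brake_stand: fixed bench stand, place and turn vary: grey painted base plate 110 (x) by 250 (y) by 12 mm, two blue clamp blocks at y +-105 mm, a 22 mm steel bar level along y and a black lever mount. Origin: centre of the base's underside, on the table; x points away from the lever side. The lever's pivot is at x -35, y -55, z 95 mm; the lever runs from it to +y, in front (-x) of the bar.
- brake_lever (a joint): angle of the lever about its upright pivot, rad: 0 all the way out, growing as it is pressed to the bar, 0.36 where it meets its stop. A spring pushes it out: at lever_press about 2 N to start it, 8 N just at the stop. The lever itself flexes 0.3 mm per newton there. At the stop lever_press has moved about 32 mm and some 25 mm of air is left to the grip.
- screwdriver: red screwdriver, 180 mm long, 24 mm thick, lying loose beside the stand on the pivot side; origin under its middle, x along its length. Leave alone.
- marker_2: white felt marker with a red cap, 124 mm long, 14 mm thick, lying loose beside the stand on the free-end side; origin under its middle, x along its length. Leave alone.
- ferrule_2: cream ring, 23 mm diameter, 22 mm tall, standing loose behind the stand (bar side); origin under its centre. Leave alone.
- loupe: black eye loupe, 37 mm diameter, 22 mm tall, standing loose behind the stand (bar side); origin under its centre. Leave alone.
- ferrule_1: black ring, 23 mm diameter, 22 mm tall, standing loose in front of the lever's pivot; origin under its centre. Leave alone.

How it is judged:
By the outcome, as a careful person would: the job done as asked, in the order asked, and still so for the second after the job is handed in, while the arm keeps its last pose, push and grip.
It also fails if it takes over 40 s, if anything falls off the work surface, if the arm or the gripper's body presses on something with over 40 N, if the wrist force passes 120 N, or if a joint passes its speed limit or range.

## Working session

There is one attempt and no reset: what is moved stays moved. The work goes in short steps, Python scripts to look and compute and a tool call to move; the robot and the scene stay as the last step left them, time stands still between calls to the robot, and variables do not carry over. Pictures are saved under pics/ and viewed, at most 10 in all, crops included, and the job is handed in when it is done.

Besides the shell and the picture viewer there is one more tool, called after "Request:" as name([rows], argument=value, ...), one row to a line, values as JSON. send_rows: Moves the arm, as the interface text tells. Its arguments: {"type":"object","properties":{"moves":{"type":"array","items":{"type":"object","properties":{"dp":{"type":"array","items":{"type":"number"}},"angular":{"type":"array","items":{"type":"number"}},"grip":{"type":"number"}}}},"grip_force":{"type":"number"}},"required":["moves"]}

```bash
mkdir -p pics
python3 - <<'E'
from bench import arm
import cv2,numpy as np
s=arm.observe();print(s)
ims=[]
for c in("scene","side"):
    im=arm.capture(c);ims.append(im)
    cv2.imwrite(f"pics/{c}0.png",im[...,::-1])
    for t in("lever_press","bar_grip","brake_stand","ferrule_1","screwdriver","marker_2"):
        r=arm.recognise(t,c);print(c,t,[(np.round(d["xyz"],3).tolist(),round(d["score"],2)) for d in r[:2]])
cv2.imwrite("pics/both.png",cv2.resize(np.hstack(ims),(800,300))[...,::-1])
E
```

```text
{'clock': 0.0, 'joint_positions': array([-1.15100468e+00,  2.13325732e-01, -3.50663398e-02,  1.32351446e+00,
        8.49339502e-07,  1.57080540e+00]), 'joint_vel': array([-0.00035797,  0.00084904, -0.00029539,  0.00062491, -0.0013497 ,
       -0.00189025]), 'joint_torque': array([ 4.62577427e-04, -6.86160564e+01,  4.87115765e+01,  1.73691928e-02,
        1.30340641e-04,  5.32805757e-06]), 'eef_pos': array([ 0.20364715, -0.45627722,  0.24182849]), 'ee_rot': array([ 9.78053420e-01,  2.08353542e-01, -1.15247100e-04, -5.43007111e-04]), 'contact_force': array([-0.15408054,  0.34096576,  0.2950271 ]), 'wrist_torque': array([-0.01792984,  0.01266867, -0.00129091]), 'grip_force': 0.0, 'finger_gap': 1.0025405655986264}
scene lever_press [([0.452, 0.041, 0.102], 0.81)]
scene bar_grip [([0.499, 0.022, 0.02], 0.92)]
scene brake_stand [([0.496, 0.022, 0.023], 0.86)]
scene ferrule_1 []
scene screwdriver [([0.607, 0.034, 0.017], 0.7)]
scene marker_2 [([0.535, 0.152, 0.016], 0.7)]
side lever_press [([0.464, 0.057, 0.102], 0.79)]
side bar_grip [([0.507, 0.03, 0.02], 0.66)]
side brake_stand [([0.51, 0.033, 0.015], 0.91)]
side ferrule_1 [([0.593, -0.088, 0.021], 0.49)]
side screwdriver [([0.397, -0.124, 0.021], 0.61)]
side marker_2 [([0.542, 0.16, 0.011], 0.54)]
```

View pics/scene0.png

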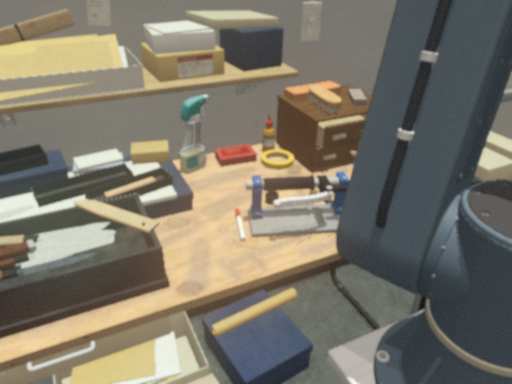

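View pics/side0.png

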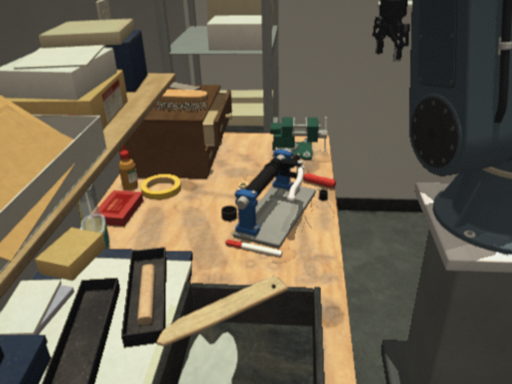

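The side view shows the lever (about 297,180) on the robot side of the bar. The stand is turned slightly, and the black ring and red screwdriver lie beyond it near (323,195). Pushing is roughly world +x. Next I'll bring the wrist camera over it.

```bash
cat > h.py <<'E'
from bench import arm
import numpy as np
from scipy.spatial.transform import Rotation as R
def to(p,yaw):
    """dp/angular units to reach TCP p, pointing down, tool y at world angle yaw"""
    s=arm.observe();r=R.from_quat(s["ee_rot"])
    y=np.array([np.cos(yaw),np.sin(yaw),0]);z=np.array([0,0,-1.]);x=np.cross(y,z)
    g=R.from_matrix(np.c_[x,y,z])
    print("pos",s["eef_pos"].round(4),"dp",(r.inv().apply(np.array(p)-s["eef_pos"])/.12).round(3),"ang",((r.inv()*g).as_rotvec()/(np.pi/2)).round(3),"F",s["contact_force"].round(2),"t",s["clock"])
E
python3 - <<'E'
from h import *
to([.33,.02,.30],0)
m=arm.camera_model("wrist");print(m["fovy"]);c=np.linalg.inv(m["world_to_cam"]);s=arm.observe();r=R.from_quat(s["ee_rot"])
print("cam in tool",r.inv().apply(c[:3,3]-s["eef_pos"]).round(3),(r.inv().as_matrix()@c[:3,:3]).round(2))
E
```

```text
pos [ 0.2038 -0.4566  0.2423] dp [ 2.579 -3.198 -0.481] ang [ 0.     0.    -0.733] F [ 0.49  0.37 -0.75] t 0.7
60.69928428177609
cam in tool [ 0.072 -0.001 -0.131] [[-0.   -0.96 -0.28]
 [ 1.   -0.   -0.  ]
 [ 0.   -0.28  0.96]]
```

Request:
send_rows([
  {"dp": [0.3,-0.3,-0.1],"angular": [0,0,-0.1],"grip": 1},
  {"dp": [0.6,-0.6,-0.2],"angular": [0,0,-0.2],"grip": 1},
  {"dp": [0.9,-1,-0.3],"angular": [0,0,-0.3],"grip": 1},
  {"dp": [0.9,-1,-0.3],"angular": [0,0,-0.4],"grip": 1},
  {"dp": [0.9,-1,-0.3],"angular": [0,0,-0.5],"grip": 1},
  {"dp": [0.9,-1,-0.3],"angular": [0,0,-0.62],"grip": 1},
  {"dp": [0.9,-1,-0.3],"angular": [0,0,-0.733],"grip": 1},
  {"dp": [0.9,-1,-0.3],"angular": [0,0,-0.733],"grip": 1},
], grip_force=30)

```text
clock: 1.7
eef_pos: [0.2535, -0.303, 0.2784]
ee_rot: [0.707, 0.707, -0.0, 0.0]
contact_force: [0.2, 0.3, -0.8]
finger_gap: -0.002
grip_force: 0.0
```

Request:
send_rows([
  {"dp": [0.5,0.2,0],"angular": [0,0,0],"grip": 1},
  {"dp": [1,0.4,0],"angular": [0,0,0],"grip": 1},
  {"dp": [1,0.4,0],"angular": [0,0,0],"grip": 1},
])

```text
clock: 2.08
eef_pos: [0.3024, -0.1801, 0.2785]
ee_rot: [0.707, 0.707, 0.0, 0.0]
contact_force: [0.0, -0.9, -0.6]
finger_gap: -0.001
grip_force: 0.0
```

Request:
send_rows([
  {"dp": [0.5,0.2,0],"angular": [0,0,0],"grip": 1},
  {"dp": [1,0.4,0],"angular": [0,0,0],"grip": 1},
  {"dp": [1,0.4,0],"angular": [0,0,0],"grip": 1},
])

```text
clock: 2.45
eef_pos: [0.3501, -0.061, 0.2783]
ee_rot: [0.707, 0.707, 0.0, 0.0]
contact_force: [0.1, -0.1, 0.2]
finger_gap: -0.002
grip_force: 0.0
```

Request:
send_rows([
  {"dp": [0.35,0.1,0],"angular": [0,0,0],"grip": 1},
  {"dp": [0.7,0.2,0],"angular": [0,0,0],"grip": 1},
  {"dp": [0.7,0.2,0],"angular": [0,0,0],"grip": 1},
  {"dp": [0.7,0.2,0],"angular": [0,0,0],"grip": 1},
])

```text
clock: 2.95
eef_pos: [0.3733, 0.0202, 0.2782]
ee_rot: [0.708, 0.706, -0.0, 0.0]
contact_force: [-0.5, 0.2, -0.3]
finger_gap: 0.002
grip_force: 0.0
```

Run:
```python
from h import *
import cv2
to([.38,.03,.28],0); m=arm.camera_model("wrist")
im=arm.capture("wrist");cv2.imwrite("pics/w1.png",im[...,::-1]);np.save("w1.npy",m["world_to_cam"]);print(m["cx"],m["cy"])
for t in("lever_press","brake_stand","ferrule_1","screwdriver","marker_2"):
    r=arm.recognise(t,"wrist");print(t,[(np.round(d["xyz"],3).tolist(),round(d["score"],2)) for d in r[:2]])
print(arm.observe()["finger_gap"])
```

```text
pos [0.3733 0.0202 0.2782] dp [ 0.082  0.055 -0.015] ang [-0.     0.    -0.001] F [-0.52  0.16 -0.33] t 2.95
253.57312746215257 190.07114221794654
lever_press [([0.452, 0.041, 0.103], 0.71)]
brake_stand [([0.512, 0.03, 0.077], 0.59)]
ferrule_1 [([0.591, -0.087, 0.015], 0.95)]
screwdriver [([0.508, 0.023, 0.084], 0.71), ([0.433, -0.139, 0.015], 0.51)]
marker_2 [([0.539, 0.149, 0.008], 0.95)]
-0.001988605098887732
```

View pics/w1.png

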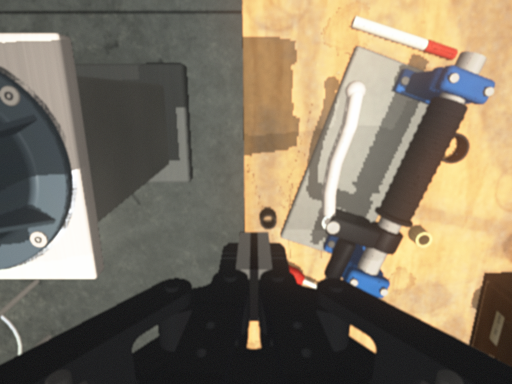

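The wrist view shows the lever's ball at (356,90) and its pivot near (331,228), with the stand yawed. The base's left edge runs from (360,47) to (283,234), and the grip's middle is near (425,160). The black ring is at (268,217), clear of the push path.

```bash
cat >> h.py <<'E'
def px(u,v,z,W,f=192/np.tan(np.radians(60.69928/2)),c=(253.57,190.07)):
    C=np.linalg.inv(W);d=C[:3,:3]@np.array([(u-c[0])/f,(v-c[1])/f,1]);o=C[:3,3]
    return o+d*(z-o[2])/d[2]
E
python3 - <<'E'
from h import *
W=np.load("w1.npy")
a=px(360,47,.012,W);b=px(283,234,.012,W);print("base",a,b,np.linalg.norm(a-b),np.degrees(np.arctan2(*(a-b)[1::-1])))
a=px(472,60,.1,W);b=px(372,262,.1,W);print("bar",a,b,np.degrees(np.arctan2(*(a-b)[1::-1])))
g=px(425,160,.111,W);print("grip top mid",g)
l=px(356,90,.099,W);p=px(331,228,.1,W);print("ball",l,"piv",p,np.linalg.norm(l-p),np.degrees(np.arctan2(*(l-p)[1::-1])))
print("ferr",px(268,217,.022,W))
E
```

```text
base [0.49262973 0.14329141 0.012     ] [ 0.41159603 -0.0831583   0.012     ] 0.24051181445986025 70.31055029612963
bar [0.5656354  0.12120788 0.1       ] [ 0.49715971 -0.07622015  0.1       ] 70.87147123033682
grip top mid [0.53130436 0.03425423 0.111     ]
ball [0.46611141 0.09626962 0.099     ] piv [ 0.4517762  -0.03770514  0.1       ] 0.13474321126707464 83.89262655828443
ferr [ 0.39124072 -0.05548387  0.022     ]
```

Run:
```python
from h import *
to([.407,.062,.095],np.radians(-16))
```

```text
pos [0.3733 0.0204 0.2784] dp [0.347 0.28  1.528] ang [0.    0.    0.177] F [-0.25 -0.17 -0.65] t 3.25
```

Request:
send_rows([
  {"dp": [0.35,0.28,0.2],"angular": [0,0,0.09],"grip": 1},
  {"dp": [0.35,0.28,0.5],"angular": [0,0,0.177],"grip": 1},
  {"dp": [0.35,0.28,0.75],"angular": [0,0,0.177],"grip": 1},
  {"dp": [0.35,0.28,1.0],"angular": [0,0,0.177],"grip": 1},
  {"dp": [0.35,0.28,1.0],"angular": [0,0,0.177],"grip": 1},
])

```text
clock: 3.88
eef_pos: [0.4057, 0.0626, 0.1571]
ee_rot: [0.798, 0.602, -0.001, -0.001]
contact_force: [0.8, -0.6, 1.0]
finger_gap: 0.0
grip_force: 0.0
```

Request:
send_rows([
  {"dp": [0,0,0.25],"angular": [0,0,0],"grip": 1},
  {"dp": [0,0,0.45],"angular": [0,0,0],"grip": 1},
  {"dp": [0,0,0.53],"angular": [0,0,0],"grip": 1},
  {"dp": [0,0,0.53],"angular": [0,0,0],"grip": 1},
])

```text
clock: 4.38
eef_pos: [0.4072, 0.063, 0.0954]
ee_rot: [0.798, 0.602, 0.0, 0.0]
contact_force: [0.4, -0.8, -0.4]
finger_gap: 0.001
grip_force: 0.0
```

Run:
```python
from h import *
import cv2
to([.407,.062,.095],np.radians(-16)); m=arm.camera_model("wrist")
im=arm.capture("wrist");np.save("w2.npy",m["world_to_cam"]);cv2.imwrite("pics/w2.png",im[...,::-1])
im=arm.capture("side");cv2.imwrite("pics/s2.png",cv2.resize(im[100:292,180:380],None,fx=3,fy=3)[...,::-1])
```

```text
pos [0.4072 0.063  0.0954] dp [-0.009  0.     0.003] ang [ 0.    -0.     0.001] F [ 0.39 -0.79 -0.43] t 4.375
```

View pics/w2.png

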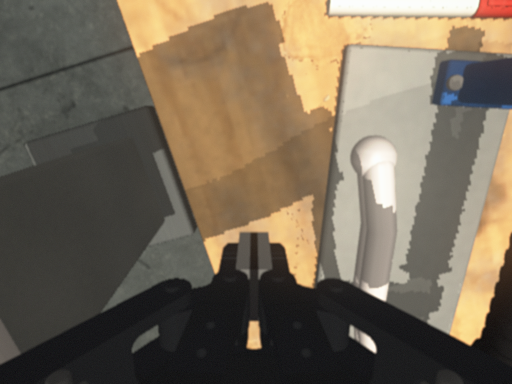

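View pics/s2.png

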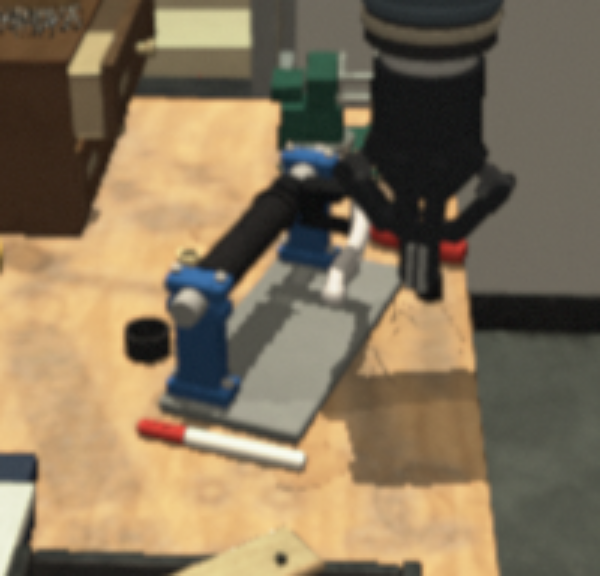

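The fingers are level with the lever and clear of the stand. The wide gripper links sit above the 118 mm top of the stand. Next I'll approach to contact.

Request:
send_rows([
  {"dp": [0,0.1,0],"angular": [0,0,0],"grip": 1},
  {"dp": [0,0.2,0],"angular": [0,0,0],"grip": 1},
  {"dp": [0,0.2,0],"angular": [0,0,0],"grip": 1},
])

```text
clock: 4.85
eef_pos: [0.4312, 0.0562, 0.0948]
ee_rot: [0.798, 0.602, 0.0, 0.0]
contact_force: [0.6, -0.3, -0.8]
finger_gap: -0.005
grip_force: 0.0
```

Request:
send_rows([
  {"dp": [0,0.05,0],"angular": [0,0,0],"grip": 1},
  {"dp": [0,0.1,0],"angular": [0,0,0],"grip": 1},
  {"dp": [0,0.1,0],"angular": [0,0,0],"grip": 1},
])

```text
clock: 5.22
eef_pos: [0.4415, 0.0533, 0.0946]
ee_rot: [0.798, 0.602, -0.0, -0.0]
contact_force: [-2.8, 1.9, 0.0]
finger_gap: -0.004
grip_force: 1.5
```

Request:
send_rows([
  {"dp": [0,0.05,0],"angular": [0,0,0],"grip": 1},
  {"dp": [0,0.1,0],"angular": [0,0,0],"grip": 1},
  {"dp": [0,0.1,0],"angular": [0,0,0],"grip": 1},
])

```text
clock: 5.6
eef_pos: [0.4528, 0.0505, 0.0945]
ee_rot: [0.798, 0.603, 0.0, -0.001]
contact_force: [-3.7, 7.5, 0.5]
finger_gap: -0.002
grip_force: 3.6
```

The +y force is larger than the lever alone should give, so I'll check before pressing further.

Run:
```python
from h import *
import cv2
im=arm.capture("wrist");cv2.imwrite("pics/w3.png",im[...,::-1])
for i in range(2):
    s=arm.observe();print(s["contact_force"].round(2),s["wrist_torque"].round(3),s["eef_pos"].round(4)); 
    if i==0: im=arm.capture("side");cv2.imwrite("pics/s3.png",cv2.resize(im[100:220,210:370],None,fx=5,fy=5)[...,::-1])
```

```text
[-3.96  6.84  2.33] [1.441 0.851 0.033] [0.4526 0.0506 0.0945]
[-3.72  7.5   1.53] [1.47  0.781 0.052] [0.4525 0.0506 0.0945]
```

View pics/s3.png

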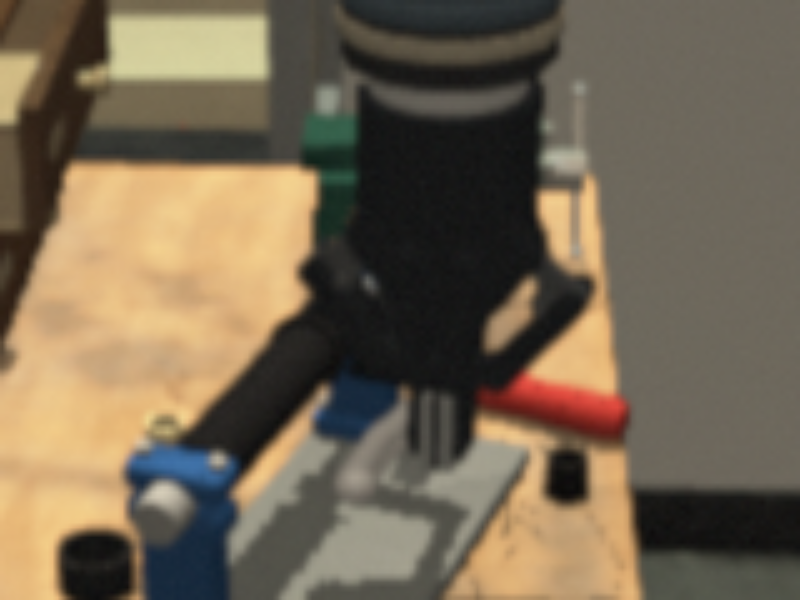

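View pics/w3.png

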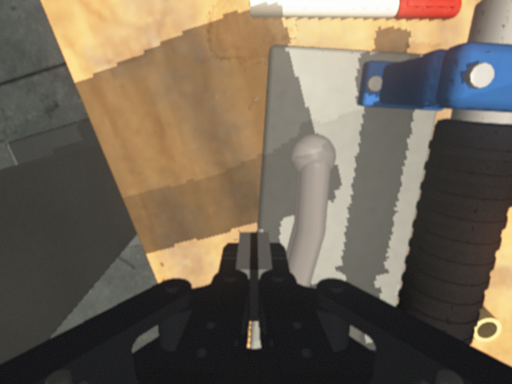

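The wrist and side views show only the fingers touching the lever, with the links clear of the grip. The torque also puts the force at fingertip height. The extra +y force is friction, because the lever swings on an arc while I push straight, so I'll follow the arc.

Request:
send_rows([
  {"dp": [0.012,0.02,0],"angular": [0,0,0],"grip": 1},
  {"dp": [0.012,0.04,0],"angular": [0,0,0],"grip": 1},
  {"dp": [0.012,0.04,0],"angular": [0,0,0],"grip": 1},
])

```text
clock: 6.08
eef_pos: [0.4571, 0.0501, 0.0943]
ee_rot: [0.798, 0.603, -0.001, -0.001]
contact_force: [-5.6, 1.8, 0.6]
finger_gap: -0.001
grip_force: 3.3
```

Request:
send_rows([
  {"dp": [0,0.02,0],"angular": [0,0,0],"grip": 1},
  {"dp": [0,0.04,0],"angular": [0,0,0],"grip": 1},
  {"dp": [0,0.04,0],"angular": [0,0,0],"grip": 1},
])

```text
clock: 6.45
eef_pos: [0.4615, 0.0488, 0.0943]
ee_rot: [0.798, 0.603, -0.001, -0.001]
contact_force: [-7.2, 1.9, 2.0]
finger_gap: -0.003
grip_force: 3.8
```

The force is now clean along the push. I'll continue in small steps.

Request:
send_rows([
  {"dp": [0,0.01,0],"angular": [0,0,0],"grip": 1},
  {"dp": [0,0.02,0],"angular": [0,0,0],"grip": 1},
  {"dp": [0,0.02,0],"angular": [0,0,0],"grip": 1},
])

```text
clock: 6.82
eef_pos: [0.4636, 0.0481, 0.0942]
ee_rot: [0.798, 0.603, -0.001, -0.001]
contact_force: [-8.5, 1.9, 1.8]
finger_gap: -0.0
grip_force: 3.9
```

Request:
send_rows([
  {"dp": [0,0.01,0],"angular": [0,0,0],"grip": 1},
  {"dp": [0,0.02,0],"angular": [0,0,0],"grip": 1},
  {"dp": [0,0.02,0],"angular": [0,0,0],"grip": 1},
])

```text
clock: 7.2
eef_pos: [0.4658, 0.0474, 0.0942]
ee_rot: [0.798, 0.603, -0.001, -0.001]
contact_force: [-9.2, 1.9, 2.0]
finger_gap: -0.004
grip_force: 4.1
```

Request:
send_rows([
  {"dp": [0,0.008,0],"angular": [0,0,0],"grip": 1},
  {"dp": [0,0.015,0],"angular": [0,0,0],"grip": 1},
  {"dp": [0,0.015,0],"angular": [0,0,0],"grip": 1},
])

```text
clock: 7.58
eef_pos: [0.4674, 0.0469, 0.0941]
ee_rot: [0.798, 0.603, -0.001, -0.001]
contact_force: [-10.0, 2.1, 1.9]
finger_gap: 0.001
grip_force: 4.1
```

Request:
send_rows([
  {"dp": [0,0.008,0],"angular": [0,0,0],"grip": 1},
  {"dp": [0,0.015,0],"angular": [0,0,0],"grip": 1},
  {"dp": [0,0.015,0],"angular": [0,0,0],"grip": 1},
])

```text
clock: 7.95
eef_pos: [0.4688, 0.0463, 0.094]
ee_rot: [0.798, 0.603, -0.002, -0.001]
contact_force: [-10.6, 1.0, 2.7]
finger_gap: -0.003
grip_force: 4.7
```

Request:
send_rows([
  {"dp": [0,0.008,0],"angular": [0,0,0],"grip": 1},
  {"dp": [0,0.015,0],"angular": [0,0,0],"grip": 1},
  {"dp": [0,0.015,0],"angular": [0,0,0],"grip": 1},
])

```text
clock: 8.32
eef_pos: [0.4698, 0.0459, 0.0938]
ee_rot: [0.798, 0.603, -0.002, -0.002]
contact_force: [-14.7, 1.9, 4.0]
finger_gap: 0.0
grip_force: 6.3
```

Request:
send_rows([
  {"dp": [0,0.005,0],"angular": [0,0,0],"grip": 1},
  {"dp": [0,0.01,0],"angular": [0,0,0],"grip": 1},
  {"dp": [0,0.01,0],"angular": [0,0,0],"grip": 1},
])

```text
clock: 8.7
eef_pos: [0.4705, 0.0456, 0.0936]
ee_rot: [0.798, 0.603, -0.002, -0.002]
contact_force: [-16.9, 1.9, 2.9]
finger_gap: 0.002
grip_force: 7.4
```

The stiffness jumped from about 0.4 to 3 N/mm, so the lever is on its stop at about 17 N. I'll hold it, then back well off.

Request:
send_rows([
  {"dp": [0,0,0],"angular": [0,0,0],"grip": 1},
  {"dp": [0,0,0],"angular": [0,0,0],"grip": 1},
  {"dp": [0,0,0],"angular": [0,0,0],"grip": 1},
  {"dp": [0,0,0],"angular": [0,0,0],"grip": 1},
  {"dp": [0,0,0],"angular": [0,0,0],"grip": 1},
  {"dp": [0,0,0],"angular": [0,0,0],"grip": 1},
  {"dp": [0,0,0],"angular": [0,0,0],"grip": 1},
  {"dp": [0,0,0],"angular": [0,0,0],"grip": 1},
  {"dp": [0,0,0],"angular": [0,0,0],"grip": 1},
  {"dp": [0,0,0],"angular": [0,0,0],"grip": 1},
  {"dp": [0,0,0],"angular": [0,0,0],"grip": 1},
])

```text
clock: 10.07
eef_pos: [0.4704, 0.0456, 0.0936]
ee_rot: [0.798, 0.603, -0.002, -0.002]
contact_force: [-17.1, 2.4, 2.5]
finger_gap: -0.002
grip_force: 7.4
```

Request:
send_rows([
  {"dp": [0,-0.05,0],"angular": [0,0,0],"grip": 1},
  {"dp": [0,-0.1,0],"angular": [0,0,0],"grip": 1},
  {"dp": [0,-0.15,0],"angular": [0,0,0],"grip": 1},
  {"dp": [0,-0.2,0],"angular": [0,0,0],"grip": 1},
  {"dp": [0,-0.25,0],"angular": [0,0,0],"grip": 1},
  {"dp": [0,-0.3,0],"angular": [0,0,0],"grip": 1},
  {"dp": [0,-0.35,0],"angular": [0,0,0],"grip": 1},
  {"dp": [0,-0.4,0],"angular": [0,0,0],"grip": 1},
  {"dp": [0,-0.4,0],"angular": [0,0,0],"grip": 1},
  {"dp": [0,-0.4,0],"angular": [0,0,0],"grip": 1},
  {"dp": [0,-0.4,0],"angular": [0,0,0],"grip": 1},
  {"dp": [0,-0.4,0],"angular": [0,0,0],"grip": 1},
])

```text
clock: 11.58
eef_pos: [0.4277, 0.0587, 0.0947]
ee_rot: [0.798, 0.602, 0.0, -0.0]
contact_force: [-0.0, 0.3, 0.3]
finger_gap: 0.001
grip_force: 0.0
```

Run:
```python
from h import *
import cv2
im=arm.capture("wrist");W=arm.camera_model("wrist")["world_to_cam"];cv2.imwrite("pics/w4.png",im[...,::-1])
to([.43,.055,.095],np.radians(-16))
q=W@np.array([.46611141,.09626962,.099,1]);f=192/np.tan(np.radians(60.69928/2));print(253.57+f*q[0]/q[2],190.07+f*q[1]/q[2])
```

```text
pos [0.4276 0.0587 0.0947] dp [-0.024  0.027 -0.003] ang [0.    0.    0.001] F [-0.46  0.22 -0.18] t 11.625
322.2372669645054 162.75249310543168
```

View pics/w4.png

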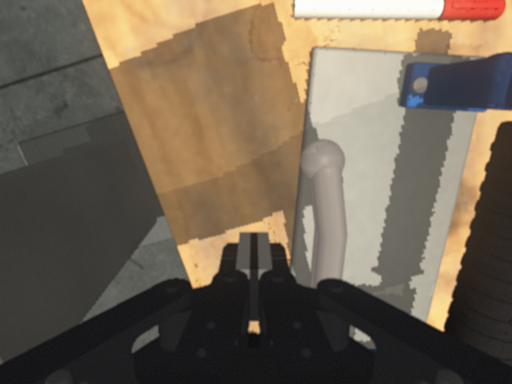

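The force is zero and the ball at (323,159) matches its rest projection (322,163), so the lever is fully out. Now the second press.

Request:
send_rows([
  {"dp": [0,0.05,0],"angular": [0,0,0],"grip": 1},
  {"dp": [0,0.1,0],"angular": [0,0,0],"grip": 1},
  {"dp": [0.01,0.14,0],"angular": [0,0,0],"grip": 1},
  {"dp": [0.01,0.18,0],"angular": [0,0,0],"grip": 1},
  {"dp": [0.01,0.22,0],"angular": [0,0,0],"grip": 1},
  {"dp": [0.005,0.26,0],"angular": [0,0,0],"grip": 1},
  {"dp": [0,0.29,0],"angular": [0,0,0],"grip": 1},
  {"dp": [0,0.32,0],"angular": [0,0,0],"grip": 1},
  {"dp": [0,0.34,0],"angular": [0,0,0],"grip": 1},
  {"dp": [0,0.36,0],"angular": [0,0,0],"grip": 1},
  {"dp": [0,0.36,0],"angular": [0,0,0],"grip": 1},
])

```text
clock: 13.0
eef_pos: [0.4686, 0.0477, 0.0944]
ee_rot: [0.798, 0.603, -0.0, -0.001]
contact_force: [-6.5, 9.6, 2.1]
finger_gap: 0.001
grip_force: 5.2
```

Request:
send_rows([
  {"dp": [0,0.01,0],"angular": [0,0,0],"grip": 1},
  {"dp": [0,0.02,0],"angular": [0,0,0],"grip": 1},
  {"dp": [0,0.03,0],"angular": [0,0,0],"grip": 1},
  {"dp": [0,0.035,0],"angular": [0,0,0],"grip": 1},
  {"dp": [0,0.04,0],"angular": [0,0,0],"grip": 1},
  {"dp": [0,0.04,0],"angular": [0,0,0],"grip": 1},
  {"dp": [0,0.04,0],"angular": [0,0,0],"grip": 1},
])

```text
clock: 13.88
eef_pos: [0.4717, 0.0465, 0.0939]
ee_rot: [0.798, 0.603, -0.001, -0.002]
contact_force: [-14.6, 10.7, 3.4]
finger_gap: -0.003
grip_force: 8.7
```

Request:
send_rows([
  {"dp": [0,0,0],"angular": [0,0,0],"grip": 1},
  {"dp": [0,0,0],"angular": [0,0,0],"grip": 1},
  {"dp": [0,0,0],"angular": [0,0,0],"grip": 1},
  {"dp": [0,0,0],"angular": [0,0,0],"grip": 1},
  {"dp": [0,0,0],"angular": [0,0,0],"grip": 1},
  {"dp": [0,0,0],"angular": [0,0,0],"grip": 1},
  {"dp": [0,0,0],"angular": [0,0,0],"grip": 1},
  {"dp": [0,0,0],"angular": [0,0,0],"grip": 1},
])

```text
clock: 14.88
eef_pos: [0.4717, 0.0465, 0.094]
ee_rot: [0.798, 0.603, -0.001, -0.002]
contact_force: [-13.1, 10.4, 3.2]
finger_gap: 0.001
grip_force: 8.7
```

```bash
python3 -c "
from bench import arm
print(arm.observe()['contact_force']);print(arm.job_done())"
```

```text
[-13.1312278   10.40460606   3.24095133]
the job is handed in; nothing more can be done
None
```

The job is handed in: I pressed the lever to its stop at about 17 N and held it for over a second, let it spring fully out, then pressed it in again and finished holding it on the stop, with the loose items left alone.

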